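Click the condiment turntable round to the pepper mill

ROBOT

A 7-joint arm with a two-finger parallel gripper is mounted at the origin on the work surface. World frame = base frame: x ahead of the robot, y to its left, z up, the work surface at z = 0. Lengths are in m, angles in rad, forces in N, time in s.
With the tool pointing down it reaches from about 0.4 to 0.85 m from the base axis. Payload 4.5 kg.
Tool frame: the origin (TCP) lies midway between the tips of the shut fingers; the grasp point (between the pads) lies 19 mm behind it; z points along the fingers, y is the line along which they close (so a half turn about z gives the same grasp; the last joint's range is limited). The gripper opens to 88 mm and grips with 3 to 60 N. Pads are 18 mm wide; open, the fingers measure 123 mm over their backs; the gripper's body (75 mm by 187 mm) begins 45 mm behind the grasp point.
Start: joints at [1.277, 0.689, -0.195, 1.565, 0.157, 0.902, -0.215], TCP at [0.201, -0.592, 0.239] pointing down, gripper open.
Joint ranges: [-3.01, 3.01], [-0.46, 2.08], [-1.47, 1.51], [0.13, 2.56], [-1, 4.14], [0.04, 2.09], [-2.66, 2.66]. Speed limits (rad/s): [2.57, 2.57, 3.14, 3.14, 3.14, 3.14, 3.14].

INTERFACE

Orientations are given as a unit quaternion [x, y, z, w].
In Python, from plant import r gives the robot as it stands.
- The arm moves only by the tool move_arm, never from a script. Its argument "targets" is a list that holds one entry, the list of rows, each a list of 7 numbers: the opening, from 0 (shut) to 1 (fully open), then the shift along the tool's x, y, z in mm, then the turn, a rotation vector about the tool's x, y, z in degrees. In form: [[[claw, dx, dy, dz, ax, ay, az], ...]]. A call has 1 to 10 rows; each row is the pose to reach, as a shift and turn from the pose commanded when the call began, along the tool's axes at that moment; what a row does not reach only later rows make up. A row lasts 1/8 s, in which the tool goes at most 62.5 mm and 10.7 degrees, less where a joint would pass 70% of its speed; a pose out of reach is approached as far as the arm can. A call with a gripper value outside its range is refused whole. The fingers move at their own pace and stop on an object; "newtons" is the grip in N (left out, the last holds). Time passes only in rows, so rows that repeat a pose let the fingers close. It gives the time, the measured TCP pose, the force, the opening and the grip force at its end, in the units of the state.
- r.get_state(): the state, without advancing time (a new reading comes with each control period).
- r.snapshot(name): name is "scene" or "top" or "wrist"; returns the picture (480x640x3 uint8, red, green, blue); there is no depth.
- r.camera_info(name): a dict with "fx", "fy", "cx", "cy" (pixels), "R" (3x3) and "t" (3): a world point X has camera coordinates R X + t. Camera axes: x right, y down, z forward; pixel columns grow to the right and rows downward; lengths in m; the calibration is good to about 2 mm. A picture is of the moment at which its call begins: read the wrist's pose just before it. camera_info takes no time and is no camera call; for the wrist camera it gives the pose at the moment of the call.
- r.finish_job(): hands the job in; it is judged then, once.
The state is a dict: "clock": time; "q": joint angles; "qd": joint speeds; "joint_torque": joint torques, N m; "tool_pos": TCP position; "eef_rot": TCP orientation; "contact_force": force on the tool from outside, world axes, zero at the start; "moment": the same for the moment, N m; "opening": opening from 0.0 (shut) to 1.0 (fully open); "finger_force": force on a finger pad.
Only numpy, scipy, OpenCV 4.12 (cv2) and the standard library are available. Lean on these libraries where they do the work, as an engineer would, in place of code of your own. Each camera call takes 0.05 s, during which the arm holds its last target. There are 200 camera calls.

TASK

The round wooden condiment server on the banquet table turns in six click stops and is held by a latch bolt on its serving side. Push the latch knob outward, fully clear of the turntable, turn the turntable exactly one stop (its rim posts are there to push on), whichever way brings the wooden pepper mill round to the serving place at the latch, then push the latch knob fully home again. Do not pick up or tip the things standing on it, keep each in its own place on the turntable, and leave the wine glass, votive and bud vase alone.

Things in the scene. Friction and masses are not known exactly. Their poses are not given: they have to be found in the camera images.
- server: Fixed base of the condiment server: dark wooden disc, 250 mm across and 18 mm high, with a 56 mm wide arm reaching out to 220 mm from the centre along its own -x, the serving side, which carries the latch between two brass cheeks (tops 36 mm above the table). Origin on the table under the turning axis, z up.
- turntable (a joint): Turning of the turntable about the server's z axis, rad, positive anticlockwise from above, about 0 at the start. Spring click stops every 1.047 rad (60 degrees), each pulling in from about 5 degrees either side; between stops it turns with light friction; about 8 N at a rim post takes it out of or into a stop. At each stop one of six places, 70 mm from the axis, lies at the serving place.
- turntable_center (a point): Centre of the top face of the turntable, a wooden disc 280 mm across, 14 mm thick, top 52 mm above the table. Six upright dark wooden rim posts, 18 mm thick, 58 mm tall (tops 110 mm above the table), stand 125 mm from the axis; at joint value 0 they lie 30, 90, 150, 210, 270 and 330 degrees anticlockwise from the server's +x, midway between the places. Brass hub 28 mm across, 12 mm high.
- serving_place (a point): Fixed point on the server, 70 mm from the turning axis on the latch side (server frame x = -70 mm, y = 0), level with the turntable's top face: where the pepper mill must end.
- latch (a joint): Travel of the latch bolt in m: 0 is home (bolt in the turntable, which cannot turn), 0.025 fully out. It slides outward along the server's -x and stays where it is left (about 2 N). Its nose clears the turntable beyond 0.014. It goes home only when the turntable stands in a stop.
- latch_knob (a point): Middle of the top of the latch's upright round steel knob, 18 mm thick, which stands from 35 to 95 mm above the table and moves with the bolt; 155 mm from the turning axis along the server's -x when home, 180 mm when fully out.
- mill: Pepper mill of dark turned wood, waisted, with a small round tip, 44 mm across and 80 mm tall, standing loose on the turntable. At the start it stands one stop to one side or the other of the serving place. Origin at the centre of its underside, z up.
- jar: Straight glass jar with a steel lid, 46 mm across, 68 mm tall, loose on the turntable, one stop from the serving place on the side where the mill is not. Origin at the centre of its underside.
- dish: Small open white bowl, 52 mm across, 30 mm tall, loose on the turntable, at the serving place at the start. Origin at the centre of its underside.
- pot: White lidded pot, 50 mm across, 54 mm tall, loose on the turntable, straight across from the serving place at the start. Origin at the centre of its underside.
- wine_glass: Stemmed glass, 68 mm across, 150 mm tall, on the table. Origin at the centre of its foot. Leave alone.
- votive: Straight glass candle cup, 72 mm across, 100 mm tall, on the table. Origin at the centre of its underside. Leave alone.
- bud_vase: Brass bud vase, 72 mm across, 140 mm tall, on the table. Origin at the centre of its underside. Leave alone.
There are look-alikes about, which are no part of the job. Leave any orange or pink look-alike of the jar alone. There is more than one size of the mill; the one meant has the size given above.

How it is judged:
By the outcome, as a careful person would: the job done as asked, in the order asked, and still so for the second after the job is handed in, with the robot touching nothing.
It also fails if it takes over 56 s, if anything falls off the work surface, if the arm or the gripper's body presses on something with over 40 N, if the wrist force passes 120 N, or if a joint passes its speed limit or range.

## Working session

There is one attempt and no reset: what is moved stays moved. The work goes in short steps, Python scripts to look and compute and a tool call to move; the robot and the scene stay as the last step left them, time stands still between calls to the robot, and variables do not carry over. Pictures are saved under pics/ and viewed, at most 10 in all, crops included, and the job is handed in when it is done.

Besides the shell and the picture viewer there is one more tool, called as name(argument=value, ...), one argument or row to a line, values as JSON. move_arm: Moves the arm, as the interface text tells. Its arguments: {"type":"object","properties":{"targets":{"type":"array","items":{"type":"array","items":{"type":"array","items":{"type":"number"}}}},"newtons":{"type":"number"}},"required":["targets"]}

```bash
mkdir -p pics
python3 - <<'E'
from plant import r
import cv2
for n in("scene","top"):
    cv2.imwrite(f"pics/{n}0.png",r.snapshot(n)[:,:,::-1]); c=r.camera_info(n); print(n,c)
s=r.get_state();print(s["clock"],s["tool_pos"],s["eef_rot"])
E
```

```text
scene {'fx': 504.30665824596883, 'fy': 504.30665824596883, 'cx': 318.8480494909344, 'cy': 240.6965582819635, 'R': array([[ 0.12986384,  0.99144216, -0.013335  ],
       [ 0.80972096, -0.113804  , -0.57567405],
       [-0.5722651 ,  0.06396161, -0.81757053]]), 't': array([-0.06817005, -0.3858545 ,  1.52843354])}
top {'fx': 511.4216174908632, 'fy': 511.4216174908632, 'cx': 312.0573052552785, 'cy': 243.23486711636843, 'R': array([[-0.02223248, -0.99975194, -0.00133507],
       [-0.98101271,  0.02207307, -0.19268327],
       [ 0.19266494, -0.00297411, -0.9812601 ]]), 't': array([0.02395685, 0.54425457, 1.15003902])}
0.1 [ 0.20099093 -0.59121739  0.23799273] [ 9.86593514e-01  1.63194914e-01 -1.95120496e-04 -7.87568615e-04]
```

View pics/top0.png

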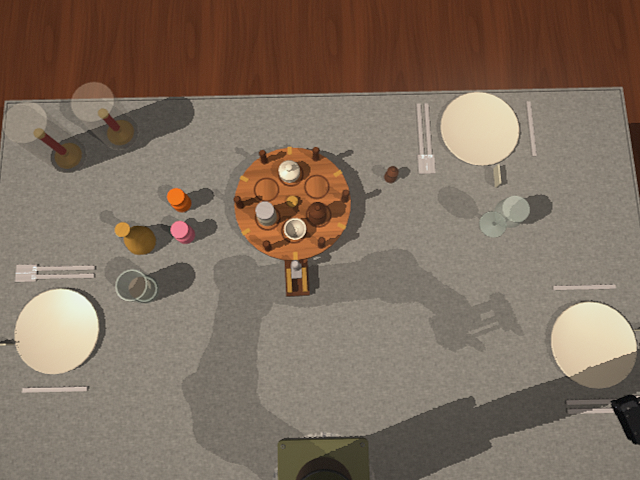

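View pics/scene0.png

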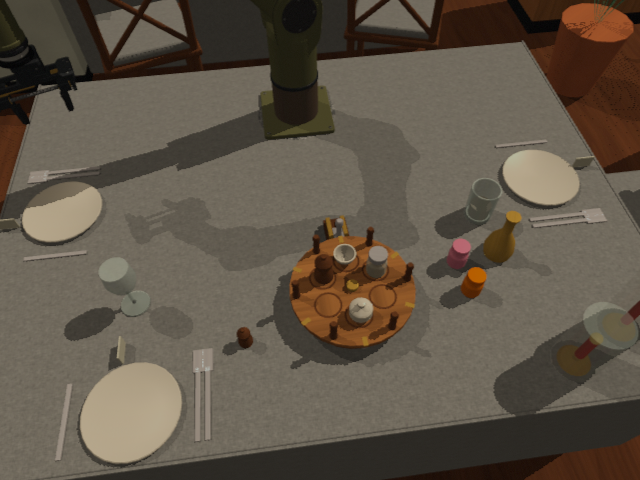

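Top view: the turntable is centred near (293,203), with the latch knob at about (296,267) on the robot's side. The dish is at (294,229), the mill at (317,213), the jar at (266,213) and the pot at (289,172). The mill has to go clockwise. Next I'll enlarge this area to measure it.

Run:
```python
import cv2
im=cv2.imread("pics/top0.png")[140:300,215:375]
cv2.imwrite("pics/crop0.png",cv2.resize(im,(600,600),interpolation=cv2.INTER_CUBIC))
```

```text
(no output)
```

View pics/crop0.png

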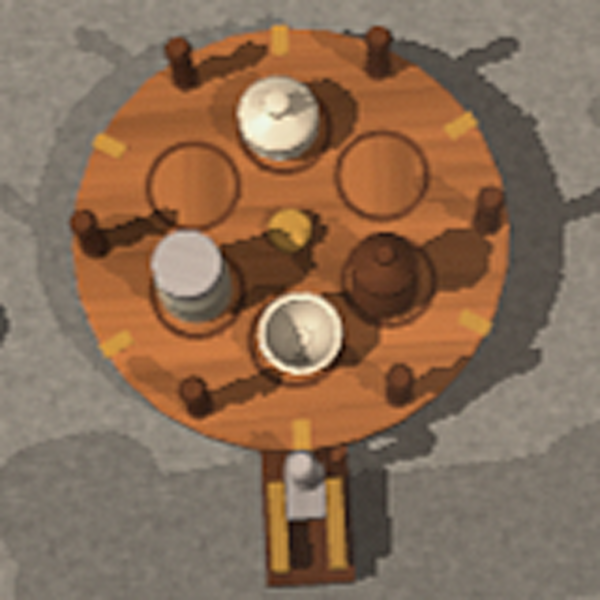

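The crop shows the post tops at about (177,46), (379,36), (490,196), (401,371), (194,385) and (82,219), and the knob top at about (301,461). I'll cast rays through these points.

```bash
cat > h.py <<'E'
import numpy as np
from plant import r
def ray(n,uv,z):
    c=r.camera_info(n);d=c["R"].T@np.array([(uv[0]-c["cx"])/c["fx"],(uv[1]-c["cy"])/c["fy"],1]);o=-c["R"].T@c["t"]
    return o+d*(z-o[2])/d[2]
E
python3 - <<'E'
from h import *
cr=lambda u,v:((u+.5)/3.75-.5+215,(v+.5)/3.75-.5+140)
P=np.array([ray("top",cr(*p),.11)[:2] for p in[(177,46),(379,36),(490,196),(401,371),(194,385),(82,219)]])
c=P.mean(0);print(P.round(4),"c",c.round(4),np.linalg.norm(P-c,axis=1).round(4))
a=np.degrees(np.arctan2(*(P-c).T[::-1]));print(a.round(1))
k=ray("top",cr(301,461),.095)[:2];print("knob",k,np.linalg.norm(k-c),np.degrees(np.arctan2(*(k-c)[::-1])))
for n,p,z in[("mill",(386,255),.132),("jar",(188,258),.12),("dish",(300,333),.082),("pot",(278,102),.106)]:
    m=ray("top",cr(*p),z)[:2];print(n,m,np.linalg.norm(m-c),np.degrees(np.arctan2(*(m-c)[::-1])))
for n,p in[("glass",(515,208)),("smallmill",(391,174))]:print(n,ray("top",p,.1 ))
import scipy.spatial.transform as t
R=t.Rotation.from_quat(r.get_state()["eef_rot"]).as_matrix();print(R.round(3))
E
```

```text
[[ 0.752   0.1237]
 [ 0.7557 -0.0015]
 [ 0.6512 -0.0666]
 [ 0.5436 -0.0096]
 [ 0.5379  0.1142]
 [ 0.6423  0.1817]] c [0.6471 0.057 ] [0.1243 0.1233 0.1236 0.123  0.1233 0.1248]
[  32.4  -28.3  -88.1 -147.2  152.4   92.2]
knob [0.49291408 0.05151939] 0.15428611364827785 -177.96692645506067
mill [ 0.6095663 -0.0020309] 0.06994868255493022 -122.45472454459998
jar [0.6136231  0.11653777] 0.06831177934277641 119.34750992818059
dish [0.57465331 0.05129108] 0.07267378074700222 -175.50007475008815
pot [0.7156185  0.06182828] 0.06868584252950384 4.0368741587400345
glass [ 0.60711328 -0.45415972  0.1       ]
smallmill [ 0.69492363 -0.17478949  0.1       ]
[[ 0.947  0.322 -0.001]
 [ 0.322 -0.947  0.001]
 [-0.    -0.002 -1.   ]]
```

move_arm(
  targets=[
    [[0,60,-60,0,0,0,0],[0,110,-110,0,0,0,4],[0,160,-160,0,0,0,7],[0,210,-210,0,0,0,10],[0,260,-260,0,0,0,13],[0,310,-310,0,0,0,16.7],[0,360,-360,0,0,0,16.7],[0,410,-410,0,0,0,16.7],[0,460,-460,0,0,0,16.7],[0,508,-507,0,0,0,16.7]],
  ],
)

```text
clock: 1.35
tool_pos: [0.4782, -0.0293, 0.2386]
eef_rot: [1.0, 0.018, -0.0, 0.0]
contact_force: [0.4, -0.7, 0.7]
opening: 0.004
finger_force: 0.0
```

move_arm(
  targets=[
    [[0,0,0,0,0,0,0],[0,0,0,0,0,0,0]],
  ],
)

```text
clock: 1.6
tool_pos: [0.477, -0.0316, 0.2384]
eef_rot: [1.0, 0.018, -0.001, 0.0]
contact_force: [0.1, -0.2, 0.4]
opening: 0.002
finger_force: 0.0
```

move_arm(
  targets=[
    [[0,22,-41,0,0,0,0],[0,45,-82,0,0,0,0],[0,45,-82,10,0,0,0],[0,45,-82,60,0,0,0],[0,45,-82,100,0,0,0],[0,45,-82,120,0,0,0],[0,45,-82,120,0,0,0]],
  ],
)

```text
clock: 2.48
tool_pos: [0.5177, 0.0494, 0.1174]
eef_rot: [1.0, 0.016, -0.002, 0.001]
contact_force: [-0.3, -0.3, 0.9]
opening: 0.01
finger_force: 0.0
```

Run:
```python
from h import *
import cv2
cv2.imwrite("pics/w1.png",r.snapshot("wrist")[:,:,::-1]);print(r.get_state()["tool_pos"])
```

```text
[0.518767   0.04999144 0.11848611]
```

View pics/w1.png

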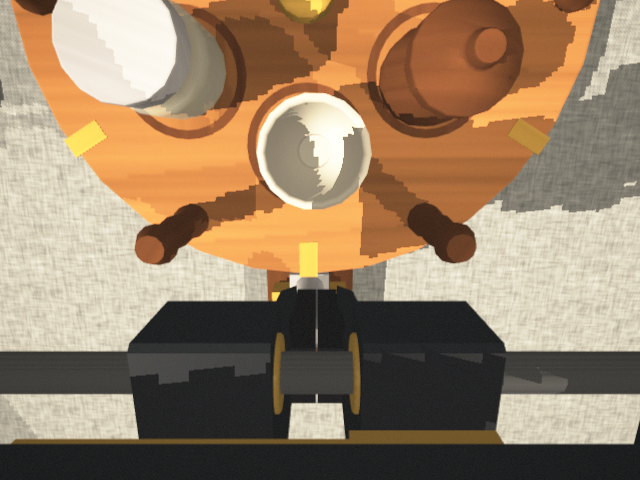

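The wrist view shows the shut fingertips at about (317,290). Grey steel shows just above them, the dish is at (313,150), and the posts are at (155,245) and (457,245). I'll check how the knob projects before lowering.

Run:
```python
from h import *
c=r.camera_info("wrist")
print(-c["R"].T@c["t"])
for n,X in dict(tip=r.get_state()["tool_pos"],knob=[.493,.0515,.095],knobin=[.502,.0515,.095],nose=[.505,.0515,.03],postL=[.5379,.1142,.11],postR=[.5436,-.0096,.11],dish=[.577,.0545,.082],rim=[.507,.052,.052]).items():
    p=c["R"]@np.array(X)+c["t"];print(n,(c["fx"]*p[0]/p[2]+c["cx"]).round(),(c["fy"]*p[1]/p[2]+c["cy"]).round())
for uv,z in [((155,245),.11),((457,245),.11),((313,150),.082),((308,270),.052)]:print(ray("wrist",uv,z))
```

```text
[0.585819   0.05254023 0.26415553]
tip 316.0 311.0
knob 311.0 340.0
knobin 312.0 322.0
nose 313.0 270.0
postL 159.0 253.0
postR 466.0 249.0
dish 310.0 156.0
rim 312.0 280.0
[0.54136423 0.11562257 0.11      ]
[ 0.54531868 -0.00577143  0.11      ]
[0.57967588 0.05344768 0.082     ]
[0.51279731 0.05437637 0.052     ]
```

move_arm(
  targets=[
    [[0,3,-2,20,0,0,0],[0,3,-2,40,0,0,0],[0,3,-2,46,0,0,0],[0,3,-2,46,0,0,0]],
  ],
)

```text
clock: 3.02
tool_pos: [0.5228, 0.0539, 0.0734]
eef_rot: [1.0, 0.018, 0.0, 0.0]
contact_force: [-0.5, -0.6, 0.6]
opening: 0.002
finger_force: 0.0
```

move_arm(
  targets=[
    [[0,-6,0,0,0,0,0],[0,-12,0,0,0,0,0],[0,-16,0,0,0,0,0],[0,-20,0,0,0,0,0],[0,-24,0,0,0,0,0],[0,-28,0,0,0,0,0],[0,-31,0,0,0,0,0],[0,-34,0,0,0,0,0]],
  ],
)

```text
clock: 4.03
tool_pos: [0.4884, 0.0534, 0.0727]
eef_rot: [1.0, 0.018, 0.0, 0.0]
contact_force: [2.1, 0.2, 1.4]
opening: 0.007
finger_force: 0.8
```

move_arm(
  targets=[
    [[0,-1,0,0,0,0,0],[0,-2,0,0,0,0,0],[0,-3,0,0,0,0,0],[0,-3,0,0,0,0,0]],
  ],
)

```text
clock: 4.53
tool_pos: [0.4871, 0.0533, 0.0728]
eef_rot: [1.0, 0.018, 0.002, -0.0]
contact_force: [5.0, -0.7, -1.9]
opening: 0.006
finger_force: 2.5
```

move_arm(
  targets=[
    [[0,6,0,0,0,0,0],[0.1,6,0,-40,0,0,0],[0.36,6,0,-75,0,0,0],[0.36,20,20,-75,0,0,-10],[0.36,40,42,-75,0,0,-20],[0.36,55.5,64,-75,0,0,-30],[0.36,55.5,64,-75,0,0,-30],[0.36,55.5,64,-75,0,0,-30]],
  ],
)

```text
clock: 5.52
tool_pos: [0.5416, -0.0078, 0.1473]
eef_rot: [0.961, 0.276, -0.001, -0.001]
contact_force: [-0.2, 0.0, 0.2]
opening: 0.359
finger_force: 0.0
```

Run:
```python
from h import *
import cv2
cv2.imwrite("pics/w2.png",r.snapshot("wrist")[:,:,::-1]);s=r.get_state();print(s["tool_pos"],s["eef_rot"])
c=r.camera_info("wrist")
for n,X in dict(tip=s["tool_pos"],post=[.543,-.0085,.11]).items():
    p=c["R"]@np.array(X)+c["t"];print(n,(c["fx"]*p[0]/p[2]+c["cx"]).round(),(c["fy"]*p[1]/p[2]+c["cy"]).round())
```

```text
[ 0.54181331 -0.00742628  0.14744128] [ 9.61090575e-01  2.76230538e-01 -1.12115912e-03 -5.83157367e-04]
tip 316.0 311.0
post 320.0 277.0
```

View pics/w2.png

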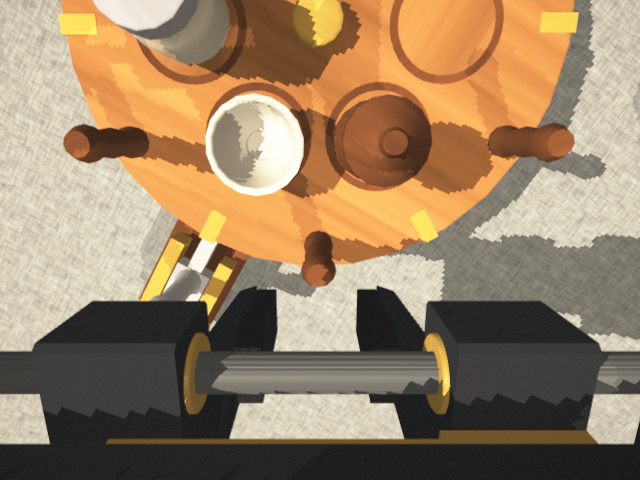

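The post top, at (319,272), is centred between the open fingers at (276…358). The bolt looks withdrawn at (190,280). I'll lower the fingers to straddle the post.

move_arm(
  targets=[
    [[0.36,2,0,20,0,0,0],[0.36,2,0,40,0,0,0],[0.36,2,0,58,0,0,0],[0.36,2,0,62,0,0,0],[0.36,2,0,62,0,0,0]],
  ],
)

```text
clock: 6.2
tool_pos: [0.5447, -0.0069, 0.0859]
eef_rot: [0.961, 0.277, -0.0, -0.0]
contact_force: [-0.9, 0.0, 0.3]
opening: 0.363
finger_force: 0.0
```

```bash
cat > arc.py <<'E'
# rows for turning the tool about the table centre, clockwise by deg steps
from h import *
import sys
from scipy.spatial.transform import Rotation as Ro
s=r.get_state();R=Ro.from_quat(s["eef_rot"]).as_matrix();p=s["tool_pos"];c=np.array([.648,.058,p[2]])
print(p,s["contact_force"],"ang",np.degrees(np.arctan2(p[1]-c[1],p[0]-c[0])),np.linalg.norm(p-c))
for a in map(float,sys.argv[1:]):
    d=R.T@(c+Ro.from_euler("z",-a,degrees=True).apply(p-c)-p)*1000
    print(a,d.round(1))
E
python3 arc.py 3 6 9 12 15 18 21 24 27 30
```

```text
[ 0.54467224 -0.00691761  0.08587442] [-0.88573479  0.03189868  0.28223236] ang -147.8601356045078 0.12202836375123406
3.0 [ 0.2 -6.4  0. ]
6.0 [  0.7 -12.8   0. ]
9.0 [  1.5 -19.1   0. ]
12.0 [  2.7 -25.4   0. ]
15.0 [  4.1 -31.6   0. ]
18.0 [  6.  -37.7   0. ]
21.0 [  8.1 -43.7   0. ]
24.0 [ 10.5 -49.6   0. ]
27.0 [ 13.3 -55.4   0. ]
30.0 [ 16.3 -61.    0. ]
```

move_arm(
  targets=[
    [[0.36,0.2,-6.4,0,0,0,3],[0.36,0.7,-12.8,0,0,0,6],[0.36,1.5,-19.1,0,0,0,9],[0.36,2.7,-25.4,0,0,0,12],[0.36,4.1,-31.6,0,0,0,15],[0.36,6,-37.7,0,0,0,18],[0.36,8.1,-43.7,0,0,0,21],[0.36,10.5,-49.6,0,0,0,24],[0.36,13.3,-55.4,0,0,0,27],[0.36,16.3,-61,0,0,0,30]],
  ],
)

```text
clock: 7.45
tool_pos: [0.5268, 0.053, 0.0867]
eef_rot: [1.0, 0.017, 0.001, -0.0]
contact_force: [0.1, -0.6, -0.6]
opening: 0.362
finger_force: 0.3
```

```bash
python3 arc.py 3 6 9 12 15 18 21 24 26 28
```

```text
[0.52675855 0.05302473 0.08665996] [ 0.1491364  -0.59186492 -0.59645236] ang -177.65012822951647 0.12134348967248217
3.0 [ 0.1 -6.4  0. ]
6.0 [  0.6 -12.7   0. ]
9.0 [  1.4 -19.    0. ]
12.0 [  2.5 -25.2   0. ]
15.0 [  3.9 -31.4   0. ]
18.0 [  5.7 -37.5   0. ]
21.0 [  7.8 -43.5   0. ]
24.0 [ 10.2 -49.4   0. ]
26.0 [ 11.9 -53.3   0. ]
28.0 [ 13.8 -57.1   0. ]
```

move_arm(
  targets=[
    [[0.36,0.1,-6.4,0,0,0,3],[0.36,0.6,-12.7,0,0,0,6],[0.36,1.4,-19,0,0,0,9],[0.36,2.5,-25.2,0,0,0,12],[0.36,3.9,-31.4,0,0,0,15],[0.36,5.7,-37.5,0,0,0,18],[0.36,7.8,-43.5,0,0,0,21],[0.36,10.2,-49.4,0,0,0,24],[0.36,11.9,-53.3,0,0,0,26],[0.36,13.8,-57.1,0,0,0,28]],
  ],
)

```text
clock: 8.7
tool_pos: [0.5379, 0.1094, 0.0865]
eef_rot: [0.974, -0.226, -0.0, 0.0]
contact_force: [-1.7, -1.2, 1.2]
opening: 0.362
finger_force: 0.8
```

```bash
python3 arc.py 1 2 3 4
python3 - <<'E'
from h import *
import cv2
cv2.imwrite("pics/w3.png",r.snapshot("wrist")[:,:,::-1])
E
```

```text
[0.53786653 0.10944213 0.08651919] [-1.65245704 -1.23620428  1.18824499] ang 154.96324221730828 0.12155522833992495
1.0 [-0.  -2.1 -0. ]
2.0 [-0.  -4.2 -0. ]
3.0 [ 0.1 -6.4 -0. ]
4.0 [ 0.1 -8.5 -0. ]
```

View pics/w3.png

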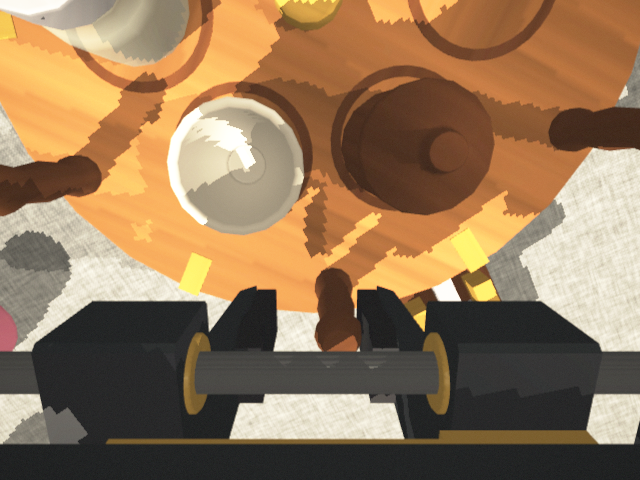

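The post is against the trailing finger at (358,310), and the brass mark at (470,250) is nearly at the latch. It needs a few more degrees, taken slowly.

move_arm(
  targets=[
    [[0.36,0,-1,0,0,0,0.5],[0.36,0,-2.1,0,0,0,1],[0.36,0,-3.2,0,0,0,1.5],[0.36,0,-4.2,0,0,0,2],[0.36,0,-5.3,0,0,0,2.5],[0.36,0,-6.4,0,0,0,3],[0.36,0,-6.4,0,0,0,3]],
  ],
)

```text
clock: 9.62
tool_pos: [0.541, 0.116, 0.0857]
eef_rot: [0.968, -0.25, 0.0, 0.0]
contact_force: [-0.2, -0.4, 0.6]
opening: 0.36
finger_force: 0.0
```

```bash
python3 arc.py 1 2 3 4
python3 - <<'E'
from h import *
import cv2
cv2.imwrite("pics/w4.png",r.snapshot("wrist")[:,:,::-1])
E
```

```text
[0.5410317  0.11604338 0.0856974 ] [-0.18738813 -0.37007873  0.63468186] ang 151.51475658452338 0.12170148308870145
1.0 [ 0.  -2.1 -0. ]
2.0 [ 0.  -4.2 -0. ]
3.0 [ 0.1 -6.4 -0. ]
4.0 [ 0.2 -8.5 -0. ]
```

View pics/w4.png

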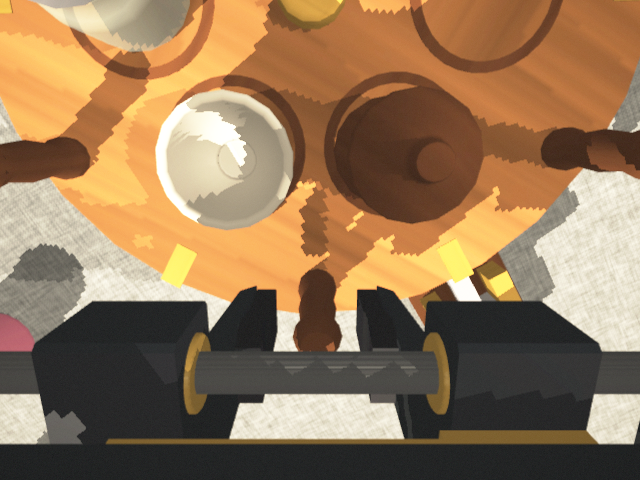

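The table has clicked in. The post is centred at (318,330), the force is about zero, and the mill's mark at (456,258) lines up with the bolt. I'll lift clear and move outside the knob.

move_arm(
  targets=[
    [[0.36,0,0,-20,0,0,0],[0.36,0,0,-50,0,0,0],[0.2,0,0,-75,0,0,0],[0,-14,27,-75,0,0,-8],[0,-28,54,-75,0,0,-16],[0,-42,81,-75,0,0,-24],[0,-54,104.5,-75,0,0,-31],[0,-54,104.5,-75,0,0,-31],[0,-54,104.5,-75,0,0,-31]],
  ],
)

```text
clock: 10.8
tool_pos: [0.4447, 0.0513, 0.1609]
eef_rot: [1.0, 0.017, 0.001, -0.0]
contact_force: [0.1, 0.7, -0.7]
opening: 0.003
finger_force: 0.0
```

Run:
```python
from h import *
import cv2
im=r.snapshot("top")[:,:,::-1]
cv2.imwrite("pics/t5.png",im);cv2.imwrite("pics/c5.png",cv2.resize(im[140:300,215:375],(600,600),interpolation=cv2.INTER_CUBIC))
print(r.get_state()["tool_pos"])
```

```text
[0.4447347  0.05148311 0.1608022 ]
```

View pics/c5.png

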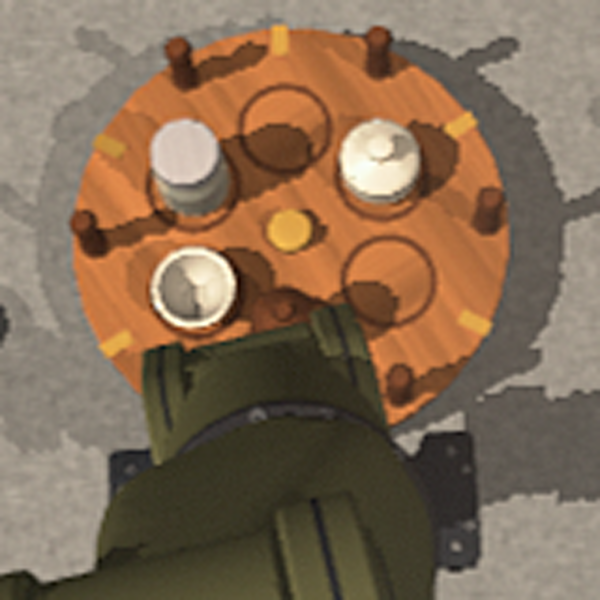

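The table has turned exactly one stop: posts and marks match the first picture, with the dish now at (195,287), the jar at (187,165) and the pot at (380,160). I'll lower the fingers and push the knob home.

move_arm(
  targets=[
    [[0,-4,-1,30,0,0,0],[0,-4,-1,60,0,0,0],[0,-4,-1,85,0,0,0],[0,-4,-1,93,0,0,0],[0,-4,-1,93,0,0,0]],
  ],
)

```text
clock: 11.48
tool_pos: [0.4396, 0.0518, 0.0675]
eef_rot: [1.0, 0.018, -0.0, 0.0]
contact_force: [0.0, -0.7, 0.4]
opening: 0.001
finger_force: 0.0
```

move_arm(
  targets=[
    [[0,6,0,0,0,0,0],[0,11,0,0,0,0,0],[0,15,0,0,0,0,0],[0,19,0,0,0,0,0],[0,23,0,0,0,0,0],[0,27,0,0,0,0,0],[0,30,0,0,0,0,0],[0,32,0,0,0,0,0],[0,32,0,0,0,0,0]],
  ],
)

```text
clock: 12.6
tool_pos: [0.4716, 0.0526, 0.0677]
eef_rot: [1.0, 0.018, 0.0, 0.0]
contact_force: [-0.7, -0.7, 1.0]
opening: 0.0
finger_force: 0.3
```

move_arm(
  targets=[
    [[0,1,0,0,0,0,0],[0,2,0,0,0,0,0],[0,3,0,0,0,0,0],[0,4,0,0,0,0,0],[0,5,0,0,0,0,0],[0,5,0,0,0,0,0]],
  ],
)

```text
clock: 13.35
tool_pos: [0.4763, 0.0528, 0.0677]
eef_rot: [1.0, 0.018, 0.0, 0.0]
contact_force: [-1.4, -0.1, 0.9]
opening: 0.006
finger_force: 0.6
```

move_arm(
  targets=[
    [[0,1,0,0,0,0,0],[0,2,0,0,0,0,0],[0,3,0,0,0,0,0],[0,4,0,0,0,0,0],[0,4,0,0,0,0,0]],
  ],
)

```text
clock: 13.98
tool_pos: [0.4764, 0.0527, 0.0676]
eef_rot: [1.0, 0.018, -0.004, 0.0]
contact_force: [-7.9, 0.4, 6.2]
opening: 0.004
finger_force: 4.0
```

The knob hit a firm stop at x = 0.476, which matches home. I'll back off and retreat to check.

move_arm(
  targets=[
    [[0,-8,0,0,0,0,0],[0,-16,0,0,0,0,0],[0,-16,0,-40,0,0,0],[0,-16,0,-90,0,0,0],[0,-16,0,-140,0,0,0],[0,-16,50,-170,0,0,0],[0,-16,100,-170,0,0,0],[0,-16,150,-170,0,0,0],[0,-16,200,-170,0,0,0],[0,-16,200,-170,0,0,0]],
  ],
)

```text
clock: 15.22
tool_pos: [0.4712, -0.1526, 0.2378]
eef_rot: [1.0, 0.014, 0.001, 0.002]
contact_force: [-0.3, 1.2, -0.6]
opening: 0.006
finger_force: 0.0
```

Run:
```python
from h import *
import cv2
im=r.snapshot("top")[:,:,::-1]
cv2.imwrite("pics/c6.png",cv2.resize(im[140:300,215:375],(600,600),interpolation=cv2.INTER_CUBIC))
s=r.get_state();print(s["clock"],s["tool_pos"],s["contact_force"])
```

```text
15.275 [ 0.47136375 -0.14948646  0.23769717] [ 0.32456046 -0.23627547  0.06095917]
```

View pics/c6.png

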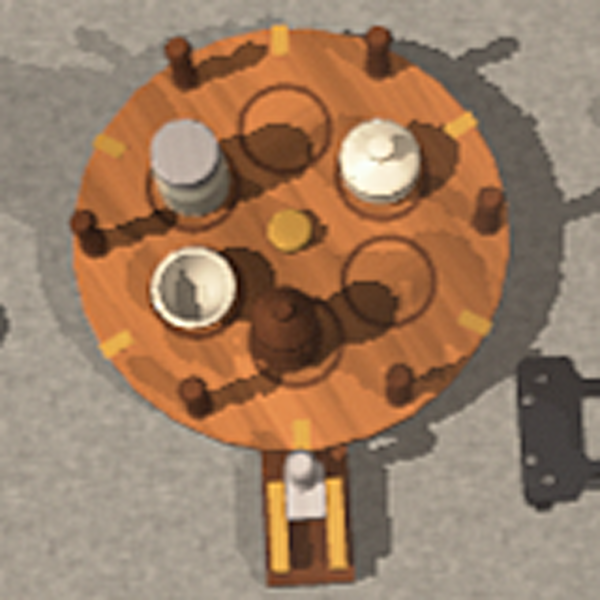

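The knob is home at (303,465), the table is on its stop, and the mill is at the serving place. The mill's tip, at (284,308), looks slightly off its ring, which is centred near (297,342). I'll check where it stands.

Run:
```python
from h import *
cr=lambda u,v:((u+.5)/3.75-.5+215,(v+.5)/3.75-.5+140)
c=np.array([.648,.058])
def f(n,p,z):
    m=ray("top",cr(*p),z)[:2]-c;a=np.radians(-2.1);m=np.array([[np.cos(a),-np.sin(a)],[np.sin(a),np.cos(a)]])@m
    print(n,(m*1000).round(1),np.linalg.norm(m).round(4),np.degrees(np.arctan2(m[1],m[0])).round(1))
f("mill tip before",(386,253),.130);f("mill tip now",(285,308),.130)
f("jar before",(188,258),.12);f("jar now",(187,148),.12)
f("dish b",(300,333),.082);f("dish n",(195,287),.082)
f("pot b",(278,94),.106);f("pot n",(382,147),.106)
f("ring serving",(297,341),.052);f("ring right",(389,282),.052);f("hub",(290,229),.064)
```

```text
mill tip before [-38.8 -58.7] 0.0704 -123.5
mill tip now [-68.9   2.9] 0.0689 177.5
jar before [-32.2  59.8] 0.0679 118.3
jar now [36.7 57.5] 0.0682 57.5
dish b [-73.5  -4. ] 0.0737 -176.9
dish n [-40.6  59.3] 0.0718 124.4
pot b [72.9  1.1] 0.0729 0.9
pot n [ 34.9 -61. ] 0.0703 -60.2
ring serving [-71.7  -1.2] 0.0718 -179.1
ring right [-36.9 -61.5] 0.0717 -121.0
hub [-1.8 -0.8] 0.002 -155.6
```

The mill turned 59° and the other things 58–61°, so nothing slipped on the table: the mill's few millimetres of offset were there at the start. I'll hand the job in.

```bash
python3 -c "
from plant import r
print(r.finish_job())"
```

```text
the job is handed in; nothing more can be done
None
```

I pushed the latch fully out, turned the table one stop clockwise so the pepper mill stands within about 4 mm of the serving place, pushed the latch fully home, and handed the job in at about 15 s.

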